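# Click the feed tube onto the juicer and set the funnel in it

## Task

Slide the feed tube, hole end down, over the juicer's neck so that it pushes the neck's spring button flush, press it gently against the rubber seal and turn it until the button pops out through the tube's hole, so that the tube stays locked when you let go. Then lift the steel funnel out of the measuring cup and stand it upright, stem down, in the top of the tube. Do not force the tube, do not press the juicer's start dome, and leave everything else where it stands.

Things in the scene. Friction and masses are not known exactly. Their poses are not given: they have to be found in the camera images.
- juicer: The electric juicer, fixed: a squat white round body 160 mm across, flat top at 105 mm. Origin: centre of its underside; z up; the spout looks along its -x. On its axis a round steel neck 38 mm in diameter rises to 149 mm. The feed tube locks with its foot 108 mm above this origin. Pressing tube and juicer together with more than 35 N breaks the neck.
- neck_top (a point): Centre of the neck's top face, 149 mm above the juicer's origin. The neck's last 12 mm taper from 38 to 26 mm in diameter. The neck does not turn by hand.
- seal_top (a point): Centre of the top of the sprung black rubber seal round the neck's foot (56 mm across), 111 mm above the juicer's origin when free. It starts to give at 3 N, takes 1.5 N more for each mm, and is hard down after 6 mm (12 N). The button can enter the hole only while the tube is held 3.5 to 6 mm into the seal; released, the seal pushes the tube up against the button.
- button (a joint): Travel (m) of the spring button, 7 mm wide, jutting 7 mm sideways from the neck at 120 to 130 mm height, 45 degree slope on top, flat below: 0 out, 0.007 in, 0.0035 to 0.006 while the bore holds it flush. A tube sliding down pushes it in (4 to 8 N). It points to the juicer's +x, or up to 0.65 rad either way (not measured: see or feel it). It pops out when the hole is within 0.08 rad of it.
- start_dome (a joint): Travel of the juicer's start button, a steel dome 26 mm across and 12 mm high on the juicer's top, 48 mm from the axis towards its -x: 0 up, 0.006 down. Must stay up.
- feed_tube: The loose feed tube, white plastic, standing upright on the worktop, hole end down: outside 48.5 mm, bore 40.5 mm, 100 mm tall, about 140 g, open at both ends. It grips best flat, square to its +x or at 30 degree steps from that. Origin: centre of its lower end; z up along it. The only hole is in the wall on its +x side, 10.6 mm wide, 12 to 26 mm above the lower end.
- tube_hole (a point): Centre of the hole in the feed tube's wall, 22 mm from the tube's axis along its +x and 19 mm above its lower end.
- tube_mouth (a point): Centre of the feed tube's top end, 100 mm above its origin.
- measuring_cup: Aluminium measuring cup, 56 mm across the rim, 80 mm tall, with a loop handle that reaches 53 mm from its axis along its +y; the funnel rests in it. Origin: centre of the underside. Loose, must stay where it stands.
- funnel: Stainless steel funnel, 66 mm tall, 120 g, stem down in the measuring cup. Origin: centre of the stem's lower end; z up. Stem 26 mm in diameter, 30 mm long, then a cone to 66 mm diameter at 52 mm, then an upright rim band (66 mm across, 52 to 66 mm) to grip it by. Its origin is 37 mm above the cup's; seated in the tube, its cone rests on the mouth, its origin 38 mm below it.
- funnel_rim (a point): Centre of the funnel's rim, 66 mm above its origin.
- glass_bowl: Glass collecting bowl 110 mm across, 45 mm high, before the juicer's spout. Loose, must stay where it stands.
- jug: Ceramic jug with a twist cap, 100 mm across, 160 mm high. Loose, must stay where it stands.
- jar: Glass jar 60 mm across, 95 mm high. Loose, must stay where it stands.
- mug: Ceramic mug 80 mm across, 85 mm high. Loose, must stay where it stands.
- spoon: Steel spoon 180 mm long. Loose, must stay where it stands.
- oil_bottle: Green glass bottle 56 mm across, 140 mm high. Loose, must stay where it stands.

How it is judged (in metres and radians):
On the way, in this order (a step that is already met when the one before it is completed fails the run):
1. the tube is down over the neck and holds the spring button pushed in (horizontal distance between feed_tube and juicer below 0.004 m and angle between feed_tube's own z axis and vertical below 0.07 rad and z of feed_tube in the frame of juicer below 0.122 m and value of joint button above 0.003 m), for 0.05 s.
2. the button has popped out through the tube's hole (horizontal distance between feed_tube and juicer below 0.004 m and angle between feed_tube's own z axis and vertical below 0.07 rad and z of feed_tube in the frame of juicer between 0.103 and 0.1105 m and value of joint button below 0.002 m), for 0.3 s.
At the end, for the whole second after the job is handed in: Tube upright on the neck (4 mm of the axis, tilt under 0.07 rad), foot 103 to 110.5 mm above the juicer's underside, button out (under 2 mm travel); funnel stem down in its mouth (4 mm, origin 56 to 66 mm above the tube's, tilt under 0.12 rad); both released and at rest (all of step 2 and contact force between feed_tube and the fingers below 0.1 N and linear speed of each of feed_tube, funnel below 0.01 m/s and z of funnel in the frame of feed_tube between 0.056 and 0.066 m and horizontal distance between funnel and tube_mouth below 0.004 m and angle between funnel's own z axis and vertical below 0.12 rad); the robot touches nothing.
It fails at once if the tube is forced: pressed on the juicer with more than 35 N (contact force between feed_tube and juicer above 35 N).
It fails at once if the start dome is pressed (value of joint start_dome above 0.0025 m).
It fails at once if another thing is moved by more than 30 mm (the measuring cup 40 mm) (distance of any of glass_bowl, jug, jar, mug, spoon, oil_bottle from where it was at the start of the episode above 0.03 m or distance of measuring_cup from where it was at the start of the episode above 0.04 m).
It fails at once if another thing is tipped (angle between any of glass_bowl, jug, jar, mug, oil_bottle, measuring_cup's own z axis and vertical above 0.4 rad).
It also fails if it takes over 72 s, if anything falls off the work surface, if the arm or the gripper's body presses on something with over 40 N, if the wrist force passes 120 N, or if a joint passes its speed limit or range.

## Robot

A 6-joint arm with a two-finger parallel gripper is mounted at the origin on the work surface. World frame = base frame: x ahead of the robot, y to its left, z up, the work surface at z = 0. Lengths are in m, angles in degrees, forces in N, time in s.
With the tool pointing down it reaches from about 0.275 to 1 m from the base axis. Payload 8.4 kg.
Tool frame: the origin (TCP) lies at the very end of the fingers, on their centre line; the grasp point (between the pads) lies 19 mm behind it (r.grip_point_offset is the y of the grasp point in the tool frame, in m); y points along the fingers, x is the direction in which the jaws open and shut, and the axes are right-handed (so a half turn about y gives the same grasp; the last joint's range is limited). The gripper opens to 85 mm and grips with 20 to 120 N. Pads are 22 mm wide; open, the fingers measure 114 mm over their backs; the gripper's body (76 mm by 85 mm) begins 54 mm behind the grasp point. The pads swing forward as they close: fully open they stand 13 mm farther back than shut.
Start: joints at [63.06, 20.225, 93.587, -0, 66.188, -0.138], TCP at [0.282, 0.558, 0.196] pointing down, gripper open.
Joint ranges: [-150.9, 150.9], [-52.94, 120.26], [3.33, 152.33], [-74.26, 254.26], [0, 154.13], [-172.89, 172.89]. Speed limits (degrees/s): [127.2, 127.2, 159.86, 180, 180, 180].

## Interface

Orientations are given as [roll, pitch, yaw] about the fixed x, y, z axes, in that order (R = Rz(yaw) Ry(pitch) Rx(roll)).
In Python, from workcell import r, imaging gives the robot as it stands.
- The arm moves only by the tool jog_arm, never from a script. Its argument "steps" is a list of rows, each a list of 4 numbers: the shift along the tool's x, y, z in cm, then the turn about the tool's y in rad. A call has 1 to 20 rows; each row shifts and turns the commanded pose from where the row before left it, along the tool's axes as they then stand; what a row does not reach is not made up. A row lasts 1/12 s, in which the tool goes at most 41.7 mm and 7.16 degrees, less where a joint would pass 70% of its speed; a pose out of reach is approached as far as the arm can. A call with a gripper value outside its range is refused whole. "hand" is the closure, from 0 (fully open) to 1 (shut), set as the call begins (left out, the last holds). The fingers move at their own pace and stop on an object; the grip force is fixed at half the most. Time passes only in rows, so rows that do not move let the fingers close. It gives the time, the measured TCP pose, the force and the opening at its end, in the units of the state.
- r.read_state(): the state, without advancing time (a new reading comes with each control period).
- imaging.camera(name): name is "scene" or "top" or "wrist"; returns a dict with "img" (480x640x3 uint8, red, green, blue), "range_z" (480x640 float32, m along the optical axis (not along the pixel's ray), 0 where there is no reading), "K" (3x3 intrinsics, pixels), "T" (4x4, takes a point from camera to world coordinates). Camera axes: x right, y down, z forward; pixel columns grow to the right and rows downward; lengths in m; the calibration is good to about 2 mm. A picture is of the moment at which its call begins.
- r.hand_in(): hands the job in, once; it reports no verdict.
The state is a dict: "clock": time; "q": joint angles; "qd": joint speeds; "joint_torque": joint torques, N m; "tool_pos": TCP position; "tool_rot": TCP orientation; "force": force on the tool from outside, world axes, zero at the start; "ft_torque": the same for the moment, N m; "gripper_width": finger opening in m.
Only numpy, scipy, OpenCV 4.12 (cv2) and the standard library are available. Lean on these libraries where they do the work, as an engineer would, in place of code of your own. Each camera call takes 0.05 s, during which the arm holds its last target.

## Working session

There is one attempt and no reset: what is moved stays moved. The work goes in short steps, Python scripts to look and compute and a tool call to move; the robot and the scene stay as the last step left them, time stands still between calls to the robot, and variables do not carry over. Pictures are saved under pics/ and viewed, and the job is handed in when it is done.

Besides the shell and the picture viewer there is one more tool, called after "Call:" as name([rows], argument=value, ...), one row to a line, values as JSON. jog_arm: Moves the arm, as the interface text tells. Its arguments: {"type":"object","properties":{"steps":{"type":"array","items":{"type":"array","items":{"type":"number"}}},"hand":{"type":"number"}},"required":["steps"]}

```bash
ls; mkdir -p pics
python3 - <<'E'
from workcell import r, imaging
import cv2, numpy as np, pickle
print(r.read_state(), r.grip_point_offset)
for n in ["scene","top","wrist"]:
    c=imaging.camera(n); cv2.imwrite(f"pics/{n}0.png",c["img"][:,:,::-1]); pickle.dump(c,open(f"{n}0.pkl","wb"))
    print(n,c["K"].round(1).tolist(),c["T"].round(3).tolist())
E
```

```text
pics
{'clock': 0.0, 'q': array([ 6.30605405e+01,  2.02639598e+01,  9.36294189e+01, -4.03433071e-04,
        6.61881416e+01, -1.36901530e-01]), 'qd': array([ 0.07254207, -0.00070944, -0.09779301,  0.01940297, -0.01784361,
       -0.00609116]), 'joint_torque': array([ 3.33777883e-03, -6.05191755e+01, -3.42075956e+01,  1.80294887e-04,
        8.51626071e-03,  1.94282649e-05]), 'tool_pos': array([0.28157836, 0.55738072, 0.1954431 ]), 'tool_rot': array([-9.00001741e+01,  8.15209778e-02,  6.31976051e+01]), 'force': array([-0.79401328, -0.05472625,  0.00727481]), 'ft_torque': array([ 0.02801393, -0.02879868,  0.04706001]), 'gripper_width': 0.08515903235692593} -0.0187
scene [[525.6, 0.0, 312.2], [0.0, 525.6, 242.0], [0.0, 0.0, 1.0]] [[0.63, 0.501, -0.593, 1.307], [0.776, -0.411, 0.478, -0.614], [-0.005, -0.762, -0.648, 0.914], [0.0, 0.0, 0.0, 1.0]]
top [[544.3, 0.0, 323.0], [0.0, 544.3, 244.5], [0.0, 0.0, 1.0]] [[0.01, -0.998, 0.055, 0.524], [-1.0, -0.01, 0.0, -0.008], [0.0, -0.055, -0.998, 1.4], [0.0, 0.0, 0.0, 1.0]]
wrist [[402.2, 0.0, 317.0], [0.0, 402.2, 239.7], [0.0, 0.0, 1.0]] [[0.451, 0.86, 0.238, 0.222], [0.892, -0.435, -0.12, 0.588], [0.0, 0.267, -0.964, 0.373], [0.0, 0.0, 0.0, 1.0]]
```

View pics/scene0.png

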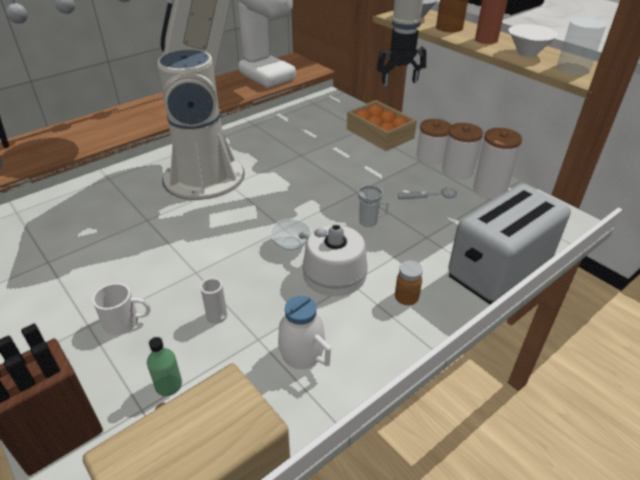

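View pics/top0.png

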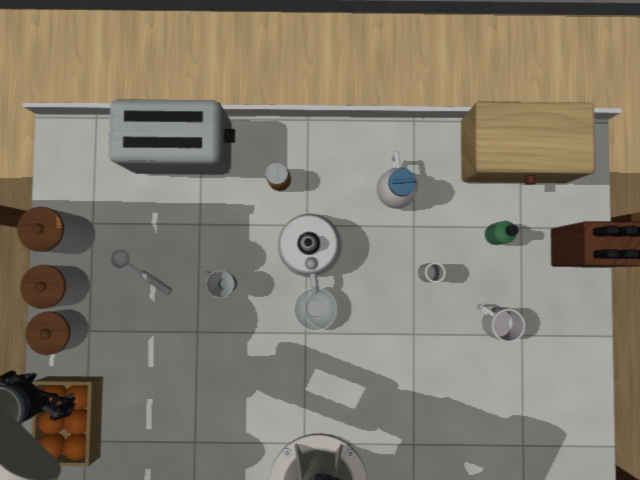

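View pics/wrist0.png

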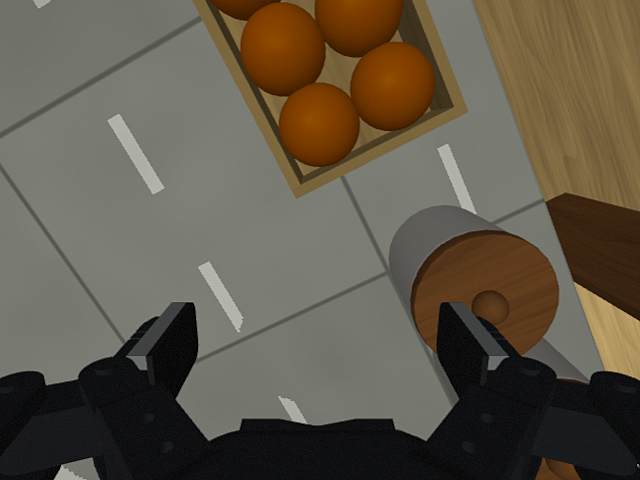

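Run:
```python
import cv2, numpy as np, pickle
t=pickle.load(open("top0.pkl","rb"));s=pickle.load(open("scene0.pkl","rb"))
def crop(im,x,y,w,k): return cv2.resize(im[y-w:y+w,x-w:x+w],(k,k),interpolation=cv2.INTER_CUBIC)
ti=t["img"][:,:,::-1];si=s["img"][:,:,::-1]
a=np.hstack([crop(ti,310,250,36,390),crop(ti,434,271,18,390)])
b=np.hstack([crop(si,336,245,36,390),crop(si,214,300,30,390)])
cv2.imwrite("pics/c1.png",a);cv2.imwrite("pics/c2.png",b)
# depth check
print(t["range_z"][225:262:3,290:330:4].round(3))
```

```text
[[1.301 1.3   1.304 1.304 1.299 1.303 1.3   1.299 1.298 1.298]
 [1.296 1.294 1.304 1.299 1.302 1.306 1.301 1.302 1.302 1.303]
 [1.298 1.298 1.299 1.298 1.302 1.298 1.298 1.302 1.297 1.302]
 [1.302 1.3   1.296 1.281 1.292 1.295 1.289 1.304 1.299 1.305]
 [1.297 1.302 1.291 1.263 1.256 1.253 1.292 1.302 1.296 1.292]
 [1.297 1.295 1.287 1.255 1.257 1.252 1.261 1.294 1.299 1.295]
 [1.299 1.3   1.296 1.253 1.255 1.256 1.256 1.293 1.303 1.295]
 [1.301 1.297 1.288 1.258 1.253 1.258 1.265 1.297 1.298 1.293]
 [1.304 1.295 1.291 1.291 1.261 1.262 1.29  1.296 1.299 1.297]
 [1.297 1.295 1.301 1.29  1.29  1.295 1.29  1.297 1.299 1.296]
 [1.296 1.295 1.294 1.297 1.294 1.298 1.298 1.292 1.296 1.293]
 [1.294 1.297 1.293 1.296 1.297 1.284 1.294 1.29  1.298 1.296]
 [1.293 1.298 1.291 1.296 1.284 1.282 1.289 1.295 1.3   1.294]]
```

View pics/c1.png

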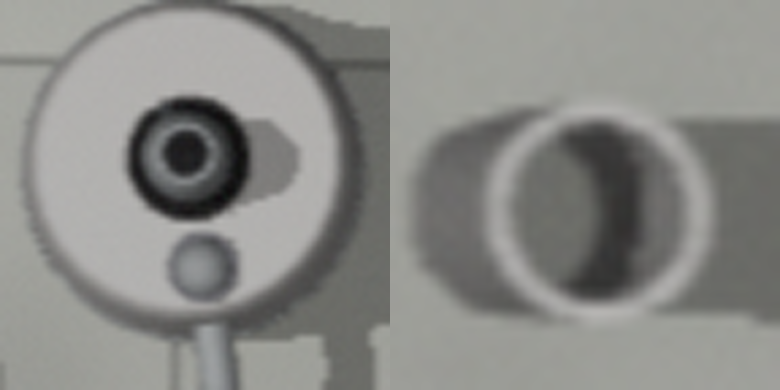

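View pics/c2.png

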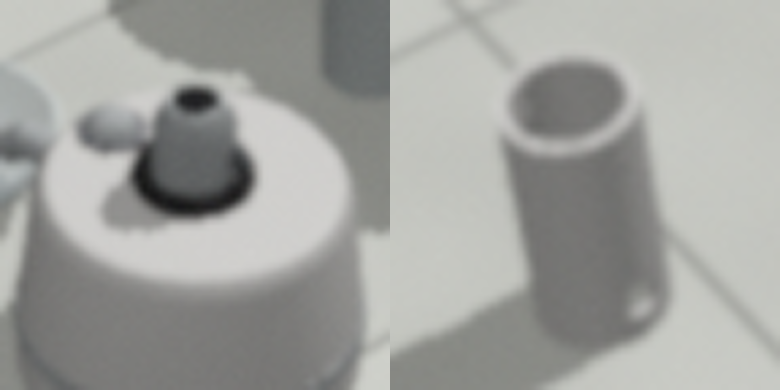

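```bash
cat > h.py <<'E'
import cv2, numpy as np, pickle
from scipy.spatial.transform import Rotation as Ro
def ray(c,u,v):
    d=np.linalg.inv(c["K"])@np.array([u,v,1.]); return c["T"][:3,3], c["T"][:3,:3]@d
def onz(c,u,v,z):
    o,d=ray(c,u,v); return o+d*(z-o[2])/d[2]
def proj(c,p):
    q=np.linalg.inv(c["T"])@np.append(p,1); q=c["K"]@q[:3]; return q[:2]/q[2]
def tri(rs):
    A=0;b=0
    for o,d in rs:
        d=d/np.linalg.norm(d); P=np.eye(3)-np.outer(d,d); A=A+P; b=b+P@o
    return np.linalg.solve(A,b)
def save(n,k):
    from workcell import imaging
    c=imaging.camera(n); pickle.dump(c,open(f"{n}{k}.pkl","wb")); cv2.imwrite(f"pics/{n}{k}.png",c["img"][:,:,::-1]); return c
def load(n,k): return pickle.load(open(f"{n}{k}.pkl","rb"))
def rot(e): return Ro.from_euler("xyz",e,degrees=True).as_matrix()
E
python3 - <<'E'
from h import *
t=load("top",0);s=load("scene",0)
P=lambda n,c,u,v,z: print(n,onz(c,u,v,z).round(4))
k=72/390
P("neck",t,274+187*k,214+155*k,.149)
P("juicer top rim",t,274+ (22+342)/2*k,214+157*k,.105)
P("dome",t,274+203*k,214+264*k,.117)
k=36/390
P("tube top",t,416+(600-390)*k,253+212*k,.1)
k=72/390
P("neck s",s,300+196*k,209+98*k,.149)
k=60/390
P("tube top s",s,184+(571-390)*k,270+105*k,.1)
P("hole",s,184+(640-390)*k,270+305*k,.019)
P("funnel",t,220,284,.103)
P("bowl",t,316,308,.045)
P("jug",t,403,181,.16); P("jar",t,277,174,.095)
E
```

```text
neck [0.5976 0.0257 0.149 ]
juicer top rim [0.5992 0.0291 0.105 ]
dome [0.552  0.0191 0.117 ]
tube top [ 0.5318 -0.2764  0.1   ]
neck s [0.6004 0.0274 0.149 ]
tube top s [ 0.5381 -0.2759  0.1   ]
hole [ 0.5614 -0.2742  0.019 ]
funnel [0.4997 0.2363 0.103 ]
bowl [0.4416 0.0082 0.045 ]
jug [ 0.7408 -0.19    0.16  ]
jar [0.7663 0.1053 0.095 ]
```

Call:
jog_arm([
  [-0.8,0,-1.6,0],
  [-1.7,0,-3.2,0],
  [-1.7,0,-3.2,0],
  [-1.7,0,-3.2,0],
  [-1.7,0,-3.2,0],
  [-1.7,0,-3.2,0],
  [-1.7,0,-3.2,0],
  [-1.7,0,-3.2,0],
  [-1.7,0,-3.2,0],
  [-1.7,0,-3.2,0],
  [-1.7,0,-3.2,0],
  [-1.7,0,-3.2,0],
  [-1.7,0,-3.2,0],
  [-1.7,0,-3.2,0],
  [-1.7,0,-3.2,0],
  [-1.7,0,-3.2,0],
  [-1.7,0,-3.2,0],
  [-1.7,0,-3.2,0],
  [-1.0,0,-1.6,0],
  [0,0,0,0],
])

```text
clock: 1.82
tool_pos: [0.6592, 0.0204, 0.1956]
tool_rot: [-90.0, 0.0, 63.0]
force: [-0.3, 0.0, -0.9]
gripper_width: 0.0852
```

Call:
jog_arm([
  [0,0,0,0.12],
  [0,0,0,0.12],
  [0,0,0,0.12],
  [0,0,0,0.12],
  [0,0,0,0.12],
  [0,0,0,0.12],
  [0,0,0,0.12],
  [0,0,0,0.12],
  [0,0,0,0.12],
  [0,0,0,0.12],
  [0,0,0,0.12],
  [0,0,0,0.12],
  [0,0,0,0.12],
  [0,0,0,0.12],
  [0,0,0,0.12],
  [0,0,0,0.12],
  [0,0,0,0.12],
  [0,0,0,0.12],
  [0,0,0,0.12],
  [0,0,0,0.12],
])

```text
clock: 3.48
tool_pos: [0.6568, 0.025, 0.1959]
tool_rot: [-90.0, 0.0, -74.6]
force: [0.0, 0.5, -0.7]
gripper_width: 0.0854
```

Call:
jog_arm([
  [0,0,0,0.12],
  [0,0,0,0.12],
  [0,0,0,0],
  [0,0,0,0],
  [0,0,0,0],
])

```text
clock: 3.9
tool_pos: [0.6572, 0.0245, 0.1961]
tool_rot: [-90.0, 0.0, -87.8]
force: [0.6, 1.1, 0.2]
gripper_width: 0.0853
```

Run:
```python
from h import *
c=save("wrist",1); print(c["T"].round(3).tolist())
```

```text
[[0.038, -0.963, -0.266, 0.726], [-0.999, -0.037, -0.009, 0.027], [-0.001, 0.266, -0.964, 0.374], [0.0, 0.0, 0.0, 1.0]]
```

View pics/wrist1.png

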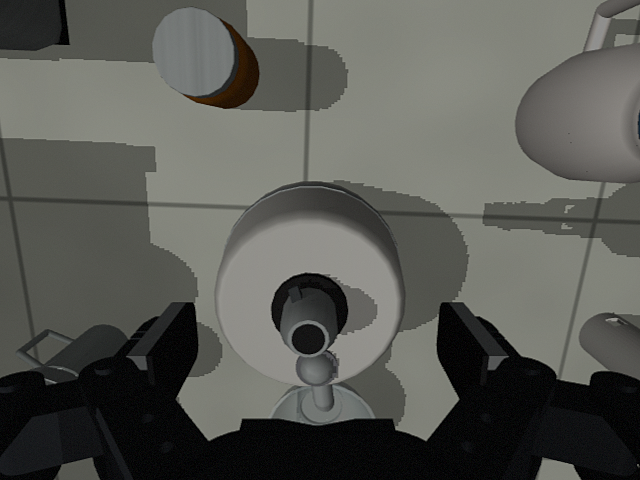

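Run:
```python
from h import *
c=load("wrist",1);im=c["img"][:,:,::-1]
a=cv2.resize(im[260:360,260:360],(600,600),interpolation=cv2.INTER_CUBIC)
a=cv2.convertScaleAbs(a,alpha=1.6,beta=20)
cv2.imwrite("pics/c3.png",a)
```

```text
(no output)
```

View pics/c3.png

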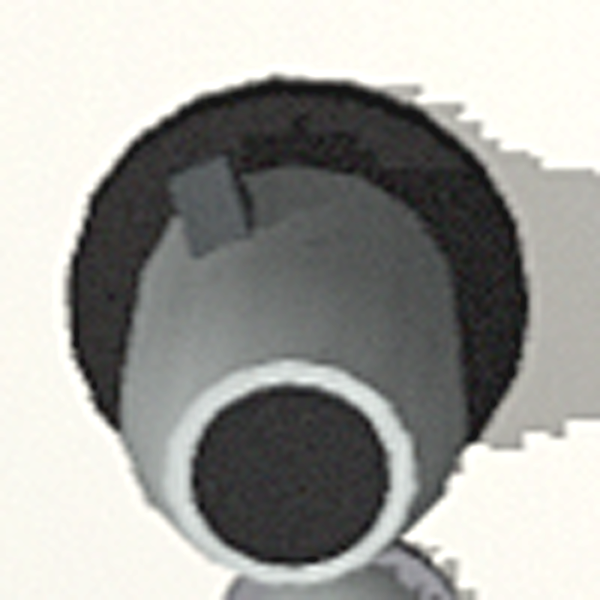

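Run:
```python
from h import *
c=load("wrist",1)
P=lambda u,v,z: onz(c,260+u/6-.5+.08,260+v/6-.5+.08,z)
n=P(289,471,.149); print("neck",n)
o=P(198,170,.123); i=P(222,250,.130)
for q in(o,i): d=q-n; print(q, np.hypot(*d[:2]), np.degrees(np.arctan2(d[1],d[0])))
print("along",np.degrees(np.arctan2(*(o-i)[1::-1])))
l=P(70,300,.111); r_=P(527,300,.111); tp=P(290,75,.111); print(l,r_,tp,(l+r_)/2, tp[0]-.028)
im=c["img"][:,:,::-1]
a=cv2.resize(im[290:380,550:640],(600,600),interpolation=cv2.INTER_CUBIC)
cv2.imwrite("pics/c4.png",a)
# dome
a=cv2.resize(im[330:420,270:360],(600,600),interpolation=cv2.INTER_CUBIC)
cv2.imwrite("pics/c5.png",a)
```

```text
neck [0.59997219 0.02815408 0.149     ]
[0.62236208 0.03962516 0.123     ] 0.025157361639919253 27.127561858492857
[0.61595543 0.03644134 0.13      ] 0.01800396353317637 27.406567844111834
along 26.42540711859097
[0.60028164 0.0550585  0.111     ] [0.60236398 0.00087218 0.111     ] [0.6295994  0.02986904 0.111     ] [0.60132281 0.02796534 0.111     ] 0.6015993985033501
```

View pics/c4.png

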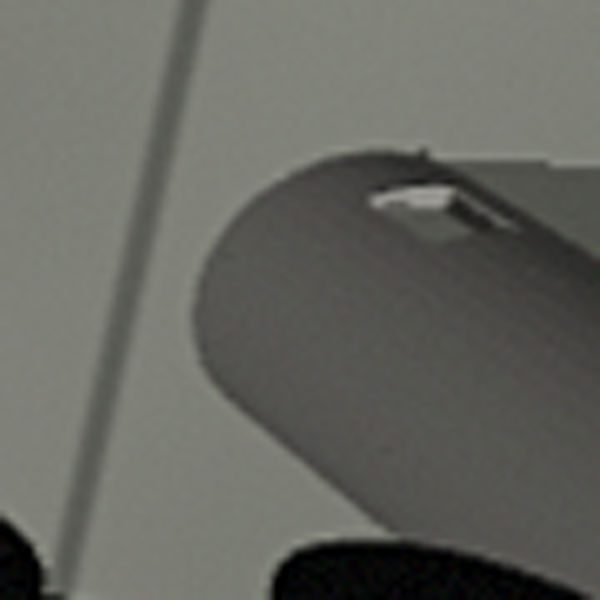

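Call:
jog_arm([
  [1.5,0,-0.4,0],
  [3.3,0,-0.8,0],
  [3.3,0,-0.8,0],
  [3.3,0,-0.8,0],
  [3.3,0,-0.8,0],
  [3.3,0,-0.8,0],
  [3.3,0,-0.8,0],
  [3.3,0,-0.8,0],
  [3.3,0,-0.8,0],
  [1.8,0,-0.6,0],
  [0,0,0,0],
  [0,0,0,0],
  [0,0,0,0],
])

```text
clock: 5.03
tool_pos: [0.5933, -0.275, 0.1961]
tool_rot: [-90.0, 0.0, -88.0]
force: [0.7, 0.8, -1.2]
gripper_width: 0.0854
```

Run:
```python
from h import *
c=save("wrist",2); print(c["T"].round(3).tolist())
```

```text
[[0.034, -0.963, -0.266, 0.662], [-0.999, -0.033, -0.007, -0.273], [-0.002, 0.266, -0.964, 0.374], [0.0, 0.0, 0.0, 1.0]]
```

View pics/wrist2.png

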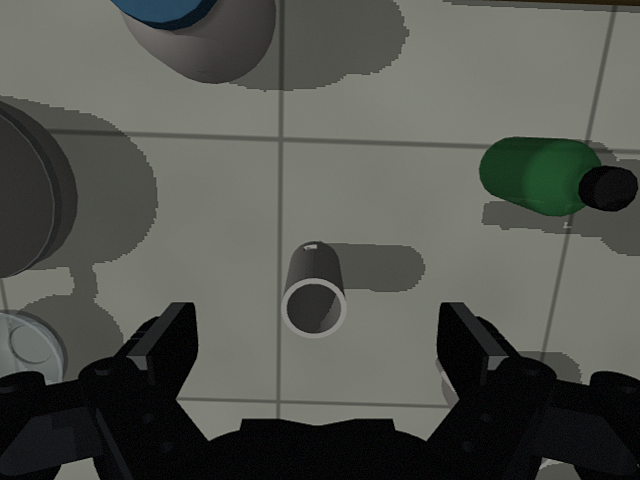

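Run:
```python
from h import *
c=load("wrist",2);im=c["img"][:,:,::-1]
a=cv2.resize(im[230:350,255:375],(600,600),interpolation=cv2.INTER_CUBIC)
a=cv2.convertScaleAbs(a,alpha=1.5,beta=10)
cv2.imwrite("pics/c6.png",a)
```

```text
(no output)
```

View pics/c6.png

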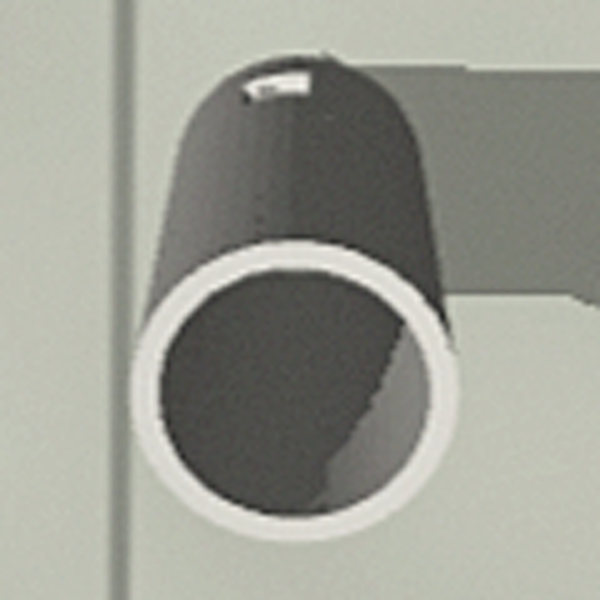

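Run:
```python
from h import *
c=load("wrist",2)
P=lambda u,v,z: onz(c,255+u/5-.4,230+v/5-.4,z)
n=P(295.5,391,.1); print("mouth",n)
for u,v,z in[(248,99,.026),(309,93,.026),(245,87,.012),(310,72,.012),(278,95,.026),(278,78,.012)]:
    d=P(u,v,z)-n; print(u,v,z,np.hypot(*d[:2]), np.degrees(np.arctan2(d[1],d[0])))
# right side of foot
t=load("top",0);s=load("scene",0)
for yaw in (0,5,8,10,12,16):
    h=n+[.024*np.cos(np.radians(yaw)),.024*np.sin(np.radians(yaw)),0]; h[2]=.019
    print(yaw,proj(s,h), [((q-np.array([255,230]))*5).round() for q in [proj(c,h)]])
```

```text
mouth [ 0.53379452 -0.27445323  0.1       ]
248 99 0.026 0.024605563953357498 23.986390439290172
309 93 0.026 0.02400798481213298 -2.318047010927413
245 87 0.012 0.023307208039218263 28.077758712577417
310 72 0.012 0.023933745739303774 -2.6763344048743014
278 95 0.026 0.023869355773277312 11.13360000171258
278 78 0.012 0.02304629909253657 12.109615330162741
0 [221.49707856 316.03830053] [array([302.,  80.])]
5 [222.27059122 315.57170538] [array([290.,  80.])]
8 [222.71105322 315.27098097] [array([284.,  80.])]
10 [222.99408371 315.06237972] [array([279.,  81.])]
12 [223.26822117 314.84759717] [array([275.,  82.])]
16 [223.78849861 314.40060268] [array([266.,  84.])]
```

Call:
jog_arm([
  [0,0,-1.5,-0.08],
  [0,0,-3.0,-0.077],
  [-0.2,0,-1.4,0],
  [0,2,0,0],
  [0,2.5,0,0],
  [0,2.5,0,0],
  [0,2.5,0,0],
  [0,2,0,0],
  [0,1.5,0,0],
  [0,0.8,0,0],
  [0,0,0,0],
  [0,0,0,0],
  [0,0,0,0],
])

```text
clock: 6.17
tool_pos: [0.5356, -0.2798, 0.0593]
tool_rot: [-89.9, -0.1, -79.0]
force: [-0.9, 0.2, -0.1]
gripper_width: 0.0854
```

Run:
```python
from h import *
c=save("wrist",3); save("scene",3)
```

```text
(no output)
```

View pics/wrist3.png

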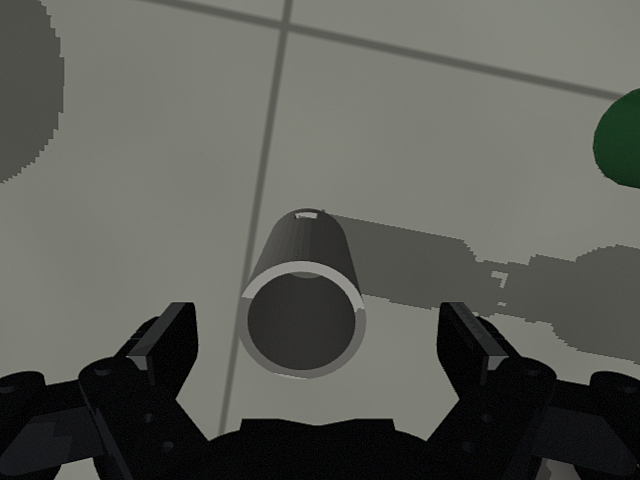

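Run:
```python
from h import *
from workcell import r
c=load("wrist",3);st=r.read_state(); R=rot(st["tool_rot"])
m=onz(c,303,320,.1); print(m, R.T@(m-st["tool_pos"]))
im=c["img"][:,:,::-1]
cv2.imwrite("pics/c7.png",cv2.convertScaleAbs(cv2.resize(im[200:390,210:400],(600,600),interpolation=cv2.INTER_CUBIC),alpha=1.6))
```

```text
[ 0.53408207 -0.27501787  0.1       ] [-0.00522788 -0.0405458  -0.00042932]
```

View pics/c7.png

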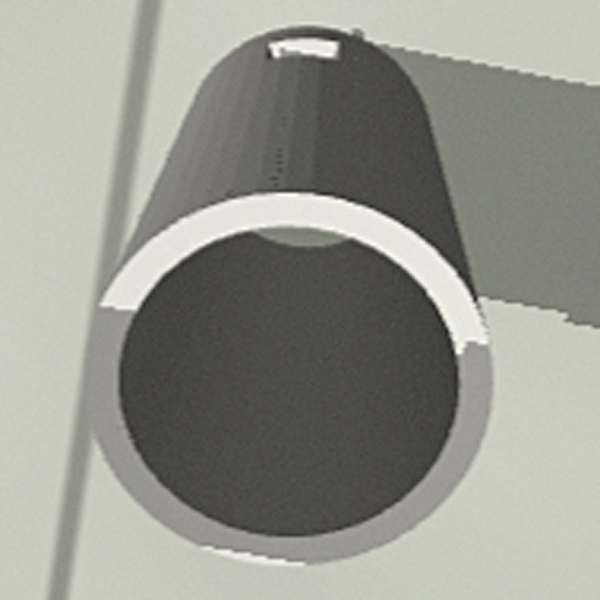

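Run:
```python
from h import *
c=load("wrist",3)
k=190/600
P=lambda u,v,z: onz(c,210+u*k-.35,200+v*k-.35,z)
n=P(291,378,.1);print(n)
for u,v,z in[(271,58,.026),(338,58,.026),(268,40,.012),(342,40,.012)]:
    d=P(u,v,z)-n; print(np.hypot(*d[:2]), np.degrees(np.arctan2(d[1],d[0])))
```

```text
[ 0.53425898 -0.27452927  0.1       ]
0.0233707366892671 25.506942218829675
0.02328143087518735 -2.7266850090881
0.02398183918907804 28.2590147754874
0.023725122891529015 -4.235527370964055
```

Call:
jog_arm([
  [-0.5,0,0,0],
  [0,0,0,0],
  [0,0,0,0],
])

```text
clock: 6.52
tool_pos: [0.5338, -0.2747, 0.0586]
tool_rot: [-90.0, -0.0, -79.1]
force: [-0.2, 0.2, 0.2]
gripper_width: 0.0852
```

Call:
jog_arm([
  [0,0,0,0],
  [0,0,0,0],
  [0,0,0,0],
  [0,0,0,0],
  [0,0,0,0],
  [0,0,0,0],
  [0,0,0,0],
  [0,0,0,0],
  [0,0,0,0],
  [0,0,0,0],
], hand=1)

```text
clock: 7.35
tool_pos: [0.5341, -0.275, 0.0588]
tool_rot: [-90.0, -0.0, -79.1]
force: [-1.5, 1.6, 5.6]
gripper_width: 0.0452
```

Call:
jog_arm([
  [0,0,0,0],
  [0,-0.5,0,0],
  [0,-1.5,0,0],
  [0,-2.5,0,0],
  [0,-2.5,0,0],
  [0,-2.5,0,0],
  [0,-2.5,0,0],
  [0,-2.5,0,0],
  [0,-1.5,0,0],
  [0,-0.6,0,0],
  [0,0,0,0],
  [0,0,0,0],
])

```text
clock: 8.35
tool_pos: [0.5333, -0.2747, 0.2234]
tool_rot: [-90.0, 0.0, -79.1]
force: [0.0, 0.4, -1.7]
gripper_width: 0.045
```

Run:
```python
from h import *
c=save("wrist",4); c=save("scene",4)
im=c["img"][:,:,::-1]
cv2.imwrite("pics/c8.png",cv2.resize(im[150:350,120:320],(600,600),interpolation=cv2.INTER_CUBIC))
from workcell import r
print(r.read_state())
```

```text
{'clock': 8.45, 'q': array([-2.73957966e+01,  1.66838067e+01,  9.51076455e+01, -1.35530498e-03,
        6.83533466e+01,  5.16731381e+01]), 'qd': array([-0.03048544,  0.33454135, -0.0304948 ,  0.03249624,  0.12055114,
        0.04149864]), 'joint_torque': array([-6.74010749e-03, -5.85942650e+01, -3.61126685e+01, -1.74740973e-03,
       -2.45600502e-03, -8.20804894e-05]), 'tool_pos': array([ 0.53286488, -0.27448121,  0.22256797]), 'tool_rot': array([-9.01143732e+01,  8.88092797e-02, -7.90685217e+01]), 'force': array([ 1.09052634,  0.78462315, -1.61262476]), 'ft_torque': array([ 0.06183379, -0.01755861,  0.05559729]), 'gripper_width': 0.04481530196445608}
```

View pics/c8.png

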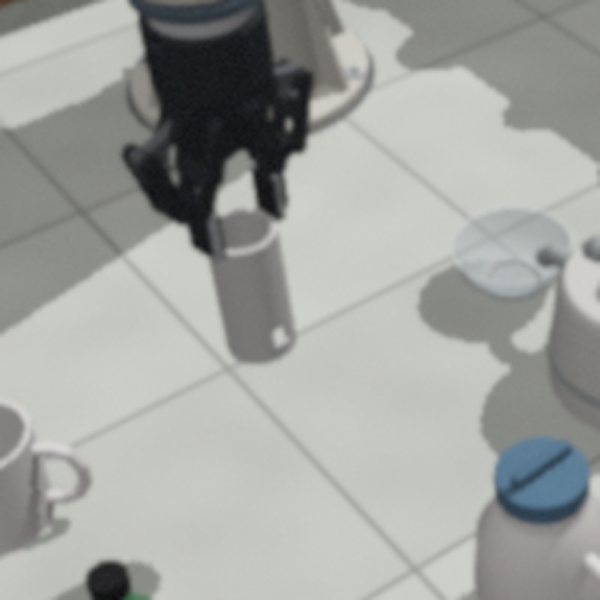

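View pics/wrist4.png

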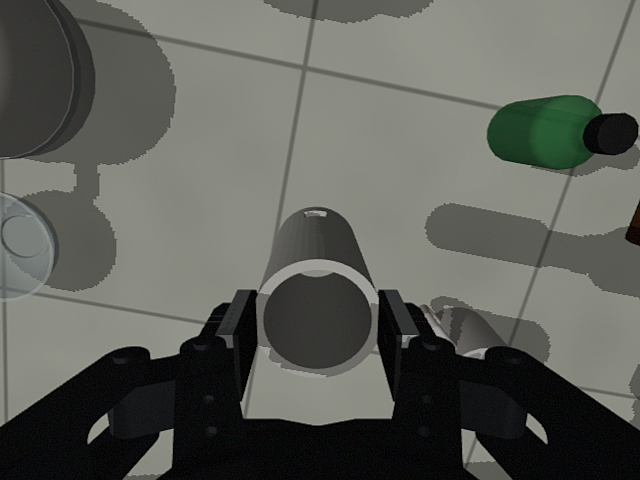

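Call:
jog_arm([
  [-1.4,0,0.6,0.03],
  [0,0,0,0.07],
  [0,0,0,0.09],
  [0,0,0,0.09],
  [0,0,0,0],
  [0,0,0,0],
])

```text
clock: 8.95
tool_pos: [0.5364, -0.2598, 0.223]
tool_rot: [-90.1, 0.0, -95.0]
force: [-0.4, 0.4, -1.6]
gripper_width: 0.0451
```

Run:
```python
from h import *
from workcell import r
c=load("wrist",4); m=onz(c,317.5,316.5,.2226+.0412); st=r.read_state()
print(m,rot([-90,0,-79.07]).T@(m-[0.5331,-.2745,.2228]))
R=rot(st["tool_rot"]); print(st["tool_pos"],st["tool_rot"],R.T@(np.array([.600,.0277,.223])-st["tool_pos"]))
```

```text
[ 0.53414143 -0.27503156  0.2638    ] [ 0.00071939 -0.041       0.00092175]
[ 0.53642134 -0.25977771  0.22299964] [-9.01036318e+01  3.90297734e-02 -9.49555349e+01] [-2.91895147e-01  1.28823337e-04  3.85082232e-02]
```

Tube centre sits within 1 mm of the tool axis. Move over the neck.

Call:
jog_arm([
  [-1.2,0,0.1,0],
  [-3.0,0,0.4,0],
  [-3.0,0,0.4,0],
  [-3.0,0,0.4,0],
  [-3.0,0,0.4,0],
  [-3.0,0,0.4,0],
  [-3.0,0,0.4,0],
  [-3.0,0,0.4,0],
  [-3.0,0,0.4,0],
  [-2.5,0,0.3,0],
  [-1.5,0,0.2,0],
  [0,0,0,0],
  [0,0,0,0],
  [0,0,0,0],
])

```text
clock: 10.12
tool_pos: [0.6004, 0.0267, 0.2239]
tool_rot: [-90.0, -0.0, -95.1]
force: [-0.0, -0.1, -1.5]
gripper_width: 0.0448
```

Run:
```python
from h import *
from workcell import r
c=save("scene",5);st=r.read_state();R=rot(st["tool_rot"]); print(st["tool_pos"],st["tool_rot"],st["force"],R.T@(np.array([.600,.0277,.223])-st["tool_pos"]))
im=c["img"][:,:,::-1]
a=cv2.resize(im[180:270,290:380],(600,600),interpolation=cv2.INTER_CUBIC)
c=save("top",5)["img"][:,:,::-1]
b=cv2.resize(c[200:290,265:355],(200,200),interpolation=cv2.INTER_CUBIC)
a[:200,:200]=b
cv2.imwrite("pics/c9.png",a)
```

```text
[0.60049342 0.02642919 0.22403834] [-9.00222799e+01 -2.80197821e-02 -9.51214189e+01] [-0.61575336  0.3355059  -2.28474868] [-0.0012222   0.00103798 -0.00060449]
```

View pics/c9.png

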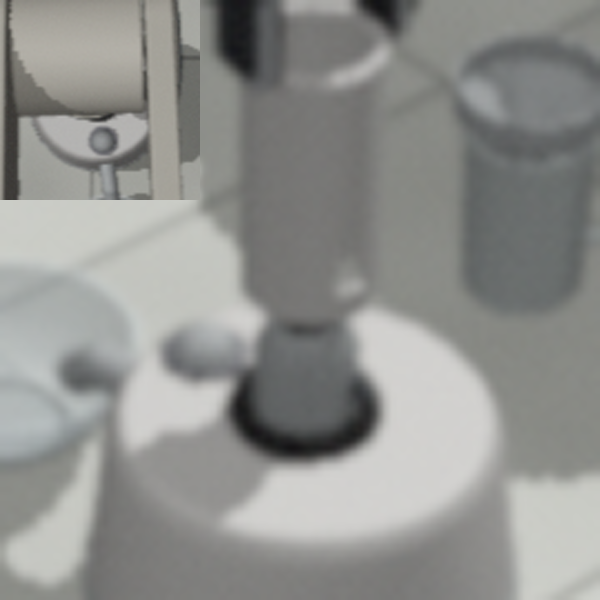

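Call:
jog_arm([
  [-0.1,0.5,0,0],
  [0,0.7,0,0],
  [0,0.7,0,0],
  [0,0.5,0,0],
  [0,0.4,0,0],
  [0,0.2,0,0],
  [0,0,0,0],
  [0,0,0,0],
])

```text
clock: 10.88
tool_pos: [0.6009, 0.0284, 0.1941]
tool_rot: [-90.0, -0.0, -95.1]
force: [-0.3, -0.4, -1.9]
gripper_width: 0.0449
```

Call:
jog_arm([
  [0,0.3,0,0],
  [0,0.3,0,0],
  [0,0.2,0,0],
  [0,0.2,0,0],
  [0,0,0,0],
  [0,0,0,0],
])

```text
clock: 11.38
tool_pos: [0.6009, 0.0283, 0.1842]
tool_rot: [-90.0, -0.0, -95.1]
force: [-1.0, -1.5, -0.6]
gripper_width: 0.0448
```

Call:
jog_arm([
  [0,0.2,0,0],
  [0,0.2,0,0],
  [0,0.2,0,0],
  [0,0.2,0,0],
  [0,0,0,0],
  [0,0,0,0],
])

```text
clock: 11.88
tool_pos: [0.6006, 0.0284, 0.1757]
tool_rot: [-90.0, -0.0, -95.1]
force: [-0.3, -2.4, -2.0]
gripper_width: 0.0445
```

Call:
jog_arm([
  [0,0.2,0,0],
  [0,0.2,0,0],
  [0,0.2,0,0],
  [0,0,0,0],
  [0,0,0,0],
  [0,0,0,0],
])

```text
clock: 12.38
tool_pos: [0.6007, 0.0284, 0.1699]
tool_rot: [-90.0, -0.0, -95.1]
force: [-0.1, -2.2, -2.8]
gripper_width: 0.0456
```

Call:
jog_arm([
  [0,0.1,0,0],
  [0,0.1,0,0],
  [0,0,0,0],
  [0,0,0,0],
  [0,0,0,0],
])

```text
clock: 12.8
tool_pos: [0.6013, 0.0284, 0.1686]
tool_rot: [-90.0, 0.0, -95.1]
force: [-1.1, -1.7, 5.2]
gripper_width: 0.045
```

Call:
jog_arm([
  [0,0.1,0,0],
  [0,0.1,0,0],
  [0,0,0,0],
  [0,0,0,0],
  [0,0,0,0],
])

```text
clock: 13.22
tool_pos: [0.6013, 0.0284, 0.1668]
tool_rot: [-89.9, 0.0, -95.1]
force: [-1.2, -1.6, 6.9]
gripper_width: 0.0451
```

Run:
```python
from h import *
from workcell import r
c=save("scene",6);w=save("wrist",6);st=r.read_state(); print(st["tool_pos"],st["tool_rot"],st["force"])
im=c["img"][:,:,::-1]
a=cv2.resize(im[180:270,290:380],(400,400),interpolation=cv2.INTER_CUBIC)
b=cv2.resize(w["img"][190:390,220:420,::-1],(400,400),interpolation=cv2.INTER_CUBIC)
cv2.imwrite("pics/c10.png",np.hstack([a,b]))
```

```text
[0.60125537 0.02842107 0.16679626] [-8.99478242e+01  4.78541528e-03 -9.51078894e+01] [-0.4194907  -2.12203793  7.15674178]
```

View pics/c10.png

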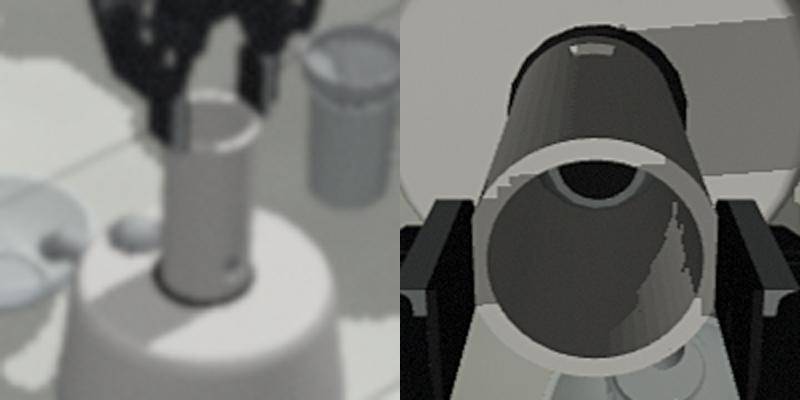

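Call:
jog_arm([
  [0,0.1,0,0],
  [0,0,0,0],
  [0,0,0,0],
  [0,0,0,-0.04],
  [0,0,0,-0.05],
  [0,0,0,-0.05],
  [0,0,0,-0.05],
  [0,0,0,-0.05],
  [0,0,0,-0.05],
  [0,0,0,-0.05],
  [0,0,0,0],
  [0,0,0,0],
])

```text
clock: 14.32
tool_pos: [0.6015, 0.0287, 0.1659]
tool_rot: [-89.9, 0.0, -75.6]
force: [-2.0, 0.1, 6.7]
gripper_width: 0.0454
```

Run:
```python
from workcell import r
st=r.read_state(); print(st["tool_pos"],st["tool_rot"],st["force"],st["ft_torque"])
```

```text
[0.60150615 0.02870707 0.16592176] [-8.99141514e+01  6.21388620e-03 -7.56085486e+01] [-1.96208022  0.05301106  6.72171943] [-0.21528164  0.13536029  0.10898069]
```

Call:
jog_arm([
  [0,0.1,0,0],
  [0,0,0,-0.04],
  [0,0,0,-0.04],
  [0,0,0,-0.04],
  [0,0,0,-0.04],
  [0,0,0,0],
  [0,0,0,0],
  [0,0,0,0],
])

```text
clock: 14.98
tool_pos: [0.6015, 0.0287, 0.1651]
tool_rot: [-89.9, -0.0, -66.5]
force: [-1.2, -0.3, 8.2]
gripper_width: 0.0448
```

Run:
```python
from h import *
from workcell import r
c=save("scene",7);w=save("wrist",7);st=r.read_state(); print(st["tool_pos"],st["tool_rot"],st["force"],st["ft_torque"])
im=c["img"][:,:,::-1]
a=cv2.resize(im[200:260,305:365],(400,400),interpolation=cv2.INTER_CUBIC)
b=cv2.resize(w["img"][190:270,280:360,::-1],(400,400),interpolation=cv2.INTER_CUBIC)
cv2.imwrite("pics/c11.png",np.hstack([a,b]))
```

```text
[0.60151043 0.02874127 0.16506215] [-8.99064226e+01 -5.24590802e-03 -6.64681168e+01] [-1.72626818 -0.09419934  8.11183443] [-0.25171738  0.17590903  0.0429231 ]
```

View pics/c11.png

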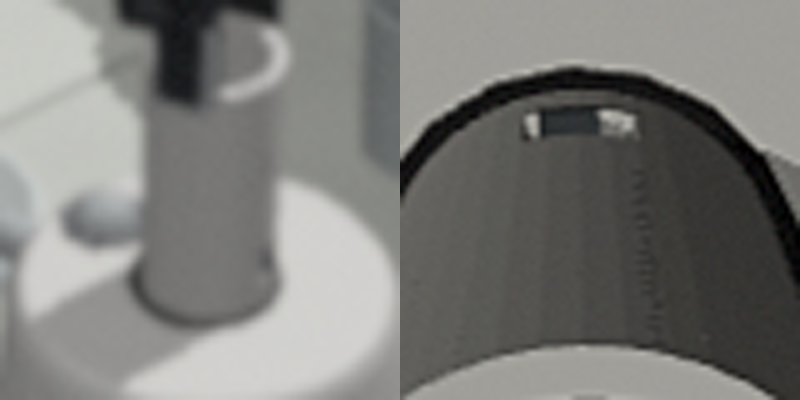

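Call:
jog_arm([
  [0,0,0,-0.04],
  [0,0,0,0],
  [0,0,0,0],
  [0,-0.1,0,0],
  [0,-0.1,0,0],
  [0,0,0,0],
  [0,0,0,0],
])

```text
clock: 15.67
tool_pos: [0.6014, 0.0286, 0.1666]
tool_rot: [-89.9, -0.0, -64.2]
force: [-1.3, 0.9, 5.8]
gripper_width: 0.045
```

Run:
```python
from h import *
from workcell import r
c=save("scene",8);w=save("wrist",8);st=r.read_state(); print(st["tool_pos"],st["tool_rot"],st["force"],st["ft_torque"])
im=c["img"][:,:,::-1]
a=cv2.resize(im[200:260,305:365],(400,400),interpolation=cv2.INTER_CUBIC)
b=cv2.resize(w["img"][190:270,280:360,::-1],(400,400),interpolation=cv2.INTER_CUBIC)
cv2.imwrite("pics/c12.png",np.hstack([a,b]))
```

```text
[0.60134195 0.02862183 0.16658908] [-8.99376348e+01 -6.39614199e-03 -6.41746934e+01] [ 0.25829537 -0.8071852   6.80258378] [-0.197575    0.06143829  0.00642345]
```

View pics/c12.png

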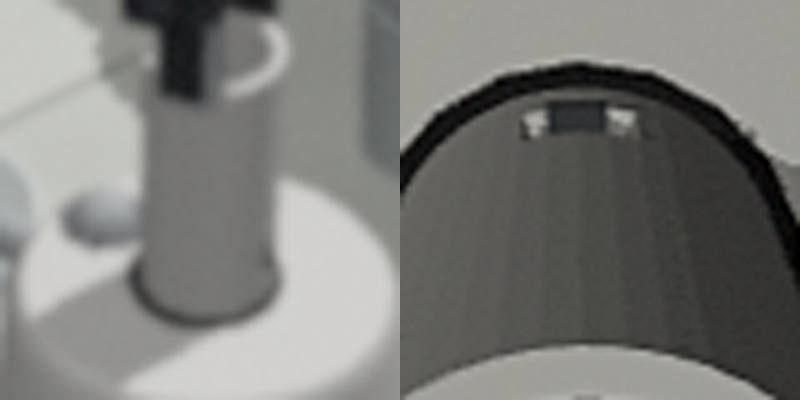

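Call:
jog_arm([
  [0,-0.1,0,0],
  [0,-0.1,0,0],
  [0,0,0,0],
  [0,0,0,0],
  [0,0,0,0],
])

```text
clock: 16.18
tool_pos: [0.6007, 0.0286, 0.1674]
tool_rot: [-90.0, 0.0, -64.2]
force: [3.5, 0.2, -8.4]
gripper_width: 0.0451
```

Call:
jog_arm([
  [0,0.1,0,0],
  [0,0,0,0],
  [0,0,0,0],
])

```text
clock: 16.43
tool_pos: [0.6009, 0.0285, 0.1672]
tool_rot: [-90.0, 0.0, -64.2]
force: [2.0, 0.6, -5.1]
gripper_width: 0.0452
```

Call:
jog_arm([
  [0,0,0,0],
  [0,0,0,0],
  [0,0,0,0],
  [0,0,0,0],
  [0,0,0,0],
  [0,0,0,0],
  [0,0,0,0],
  [0,0,0,0],
], hand=0)

```text
clock: 17.1
tool_pos: [0.6009, 0.0284, 0.1672]
tool_rot: [-90.0, -0.0, -64.2]
force: [-0.4, -0.2, -0.7]
gripper_width: 0.0851
```

Run:
```python
from h import *
w=save("wrist",9)
```

```text
(no output)
```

View pics/wrist9.png

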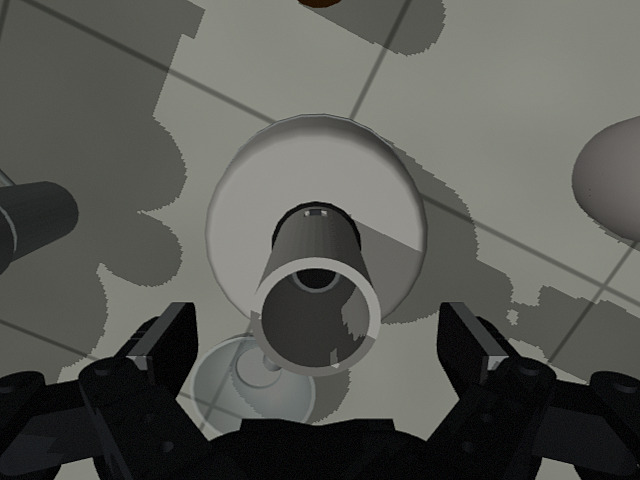

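Call:
jog_arm([
  [0,-0.7,0,0],
  [0,-1.5,0,0],
  [0,-2.0,0,0],
  [0,-2.0,0,0],
  [-0.7,-0.6,0.1,0],
  [-2.5,0,0.5,0],
  [-2.5,0,0.5,0],
  [-2.5,0,0.5,0],
  [-2.5,0,0.5,0],
  [-2.5,0,0.5,0],
  [-2.5,0,0.5,0],
  [-2.5,0,0.5,0],
  [-2.5,0,0.5,0],
  [-2.5,0,0.5,0],
  [0,0,0,-0.12],
  [0,0,0,-0.12],
  [0,0,0,0],
  [0,0,0,0],
  [0,0,0,0],
])

```text
clock: 18.73
tool_pos: [0.541, 0.2572, 0.235]
tool_rot: [-90.0, 0.0, -50.7]
force: [0.6, -0.4, 0.3]
gripper_width: 0.0856
```

Run:
```python
from h import *
w=save("wrist",10)
c=save("scene",10)["img"][200:260,305:365,::-1]
cv2.imwrite("pics/c13.png",cv2.resize(c,(400,400),interpolation=cv2.INTER_CUBIC))
```

```text
(no output)
```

View pics/wrist10.png

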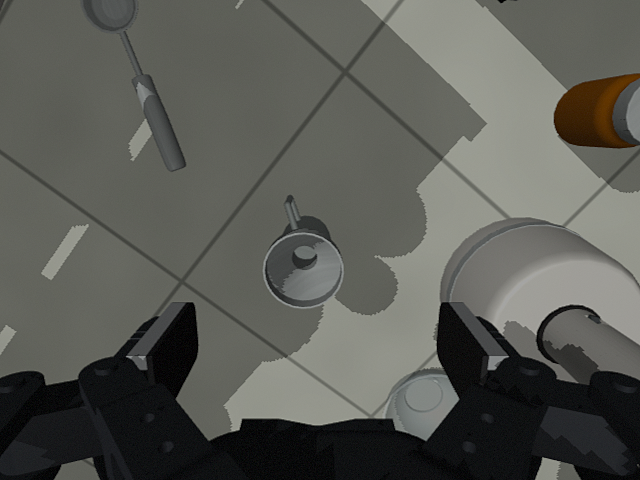

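View pics/c13.png

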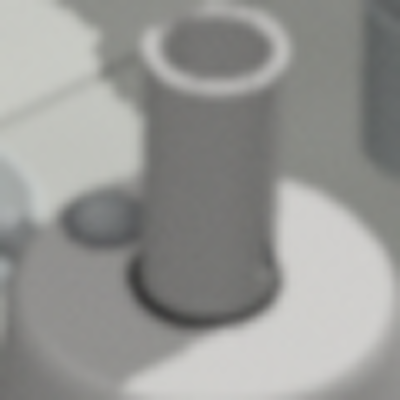

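Run:
```python
from h import *
from workcell import r
c=load("wrist",10);st=r.read_state(); R=rot(st["tool_rot"])
m=onz(c,303.5,269.5,.103); print(m, R.T@(m-st["tool_pos"]))
t=load("top",0); print(proj(t,m))
for p in [(0,.033,0),(0.033,0,0),(-.033,0,0),(0,-.033,0)]: print(proj(c,m+np.array(p)))
```

```text
[0.50164953 0.23838644 0.103     ] [-0.0106823   0.13214958 -0.04242324]
[219.14216532 283.15608573]
[271.42157818 244.85465751]
[329.40583777 239.31315663]
[278.64612073 298.46104606]
[334.51325219 293.32698957]
```

Call:
jog_arm([
  [-0.4,0.5,-1.4,0],
  [-0.4,1.5,-1.8,0],
  [-0.25,2.5,-1.0,0],
  [0,2.5,0,0],
  [0,2.5,0,0],
  [0,1.8,0,0],
  [0,1.2,0,0],
  [0,0,0,0],
  [0,0,0,0],
  [0,0,0,0],
])

```text
clock: 19.67
tool_pos: [0.5031, 0.2389, 0.1113]
tool_rot: [-89.9, -0.0, -50.5]
force: [-0.3, 0.2, 0.6]
gripper_width: 0.0856
```

Run:
```python
from h import *
w=save("wrist",11)
```

```text
(no output)
```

View pics/wrist11.png

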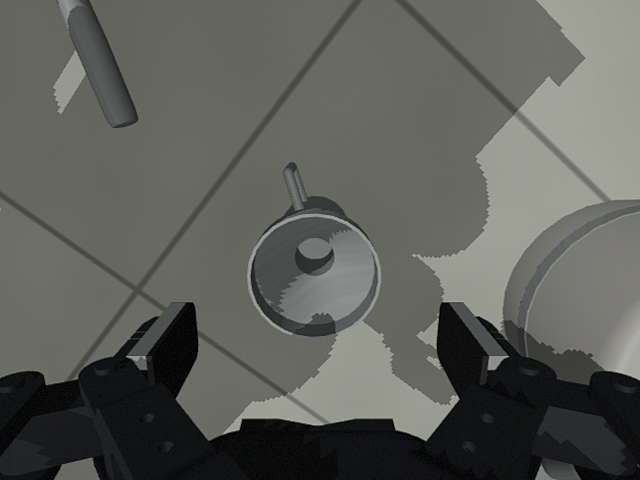

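Run:
```python
from h import *
from workcell import r
c=load("wrist",11);st=r.read_state(); R=rot(st["tool_rot"])
m=onz(c,314.5,275,.103); print(m, R.T@(m-st["tool_pos"]))
```

```text
[0.50188324 0.23864891 0.103     ] [-0.00054237  0.00848084 -0.00123951]
```

Call:
jog_arm([
  [-0.05,1,-0.12,0],
  [0,1,0,0],
  [0,1,0,0],
  [0,0.8,0,0],
  [0,0,0,0],
  [0,0,0,0],
])

```text
clock: 20.22
tool_pos: [0.5003, 0.2379, 0.0712]
tool_rot: [-90.1, 0.0, -50.4]
force: [0.2, 0.4, 0.2]
gripper_width: 0.0851
```

Call:
jog_arm([
  [0,0,0,0],
  [0,0,0,0],
  [0,0,0,0],
  [0,0,0,0],
  [0,0,0,0],
  [0,0,0,0],
  [0,0,0,0],
  [0,0,0,0],
], hand=1)

```text
clock: 20.88
tool_pos: [0.501, 0.2382, 0.0723]
tool_rot: [-90.0, -0.0, -50.4]
force: [1.0, -0.2, 0.2]
gripper_width: 0.0003
```

Run:
```python
from h import *
w=save("wrist",12)
```

```text
(no output)
```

View pics/wrist12.png

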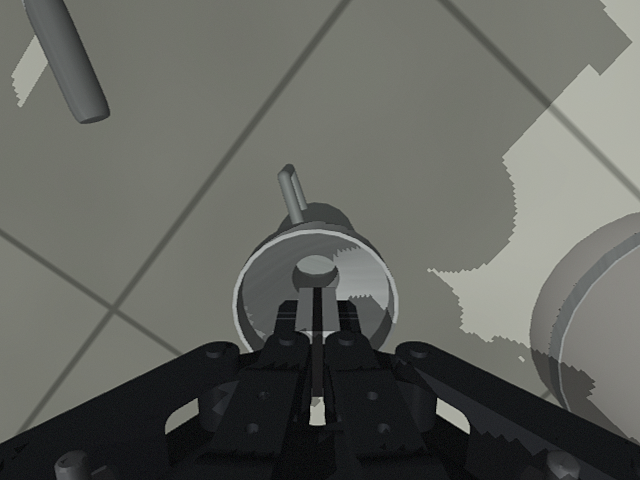

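Run:
```python
from h import *
s=save("scene",12); t=save("top",12)
a=cv2.resize(s["img"][150:250,320:420,::-1],(400,400),interpolation=cv2.INTER_CUBIC)
b=cv2.resize(load("scene",10)["img"][150:250,320:420,::-1],(400,400),interpolation=cv2.INTER_CUBIC)
cv2.imwrite("pics/c14.png",np.hstack([a,b]))
w=load("wrist",12)
def W(w,u,v):
    z=w["range_z"][v,u]; o,d=ray(w,u,v); return (o+d*z).round(3)
for u,v in [(305,300),(330,300),(305,325),(330,325),(317,292),(245,270),(390,270),(317,232),(288,310)]: print(u,v,W(w,u,v))
w=load("wrist",11); print("open");
for u,v in [(190,310),(190,340),(130,355),(450,310),(450,330),(317,214),(255,290),(375,290)]: print(u,v,W(w,u,v))
w=load("wrist",4); print("tube");
for u,v in [(245,300),(240,335),(390,300),(400,345),(318,262)]: print(u,v,W(w,u,v))
```

```text
305 300 [0.508 0.248 0.123]
330 300 [0.513 0.242 0.123]
305 325 [0.508 0.248 0.141]
330 325 [0.513 0.242 0.141]
317 292 [0.511 0.246 0.118]
245 270 [0.496 0.269 0.104]
390 270 [0.516 0.187 0.   ]
317 232 [0.525 0.257 0.104]
288 310 [0.501 0.25  0.123]
open
190 310 [0.483 0.277 0.165]
190 340 [0.476 0.271 0.167]
130 355 [0.482 0.283 0.197]
450 310 [0.54  0.212 0.169]
450 330 [0.535 0.209 0.173]
317 214 [0.526 0.257 0.104]
255 290 [0.474 0.256 0.097]
375 290 [0.515 0.21  0.103]
tube
245 300 [ 0.541 -0.249  0.275]
240 335 [ 0.539 -0.251  0.294]
390 300 [ 0.55  -0.297  0.275]
400 345 [ 0.547 -0.296  0.299]
318 262 [ 0.556 -0.271  0.265]
```

View pics/c14.png

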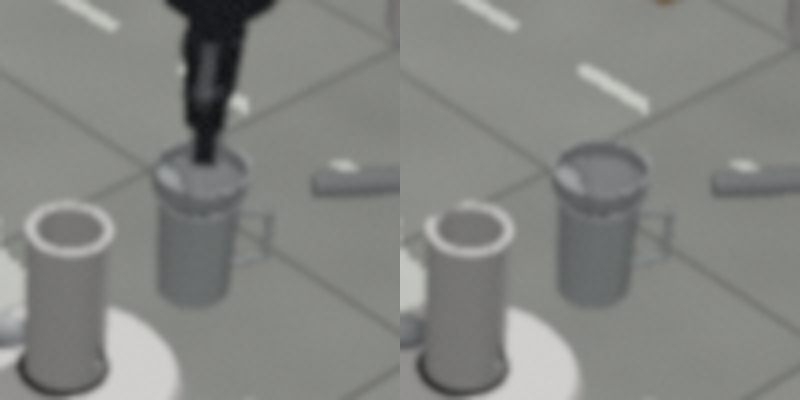

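Run:
```python
from h import *
from workcell import r
s=load("scene",12)
for z in (.06,.08,.1,.12,.14): print(z,((proj(s,[.501,.2382,z])-[320,150])*4).round(1))
w=load("wrist",12)
for z in (.06,.08,.1,.12,.14): print(z,proj(w,[.501,.2382,z]).round(1))
st=r.read_state();print(st["tool_pos"],st["q"],w["T"].round(3).tolist())
```

```text
0.06 [198.4 217. ]
0.08 [200.4 193.2]
0.1 [202.4 168.9]
0.12 [204.4 144.2]
0.14 [206.5 119. ]
0.06 [315.7 270.1]
0.08 [315.6 285.1]
0.1 [315.4 303.6]
0.12 [315.1 327.1]
0.14 [314.8 357.9]
[0.50091767 0.23822577 0.07218914] [ 2.52799227e+01  2.27301109e+01  1.08192730e+02 -1.95970941e-04
  4.90771424e+01  7.57013233e+01] [[0.637, -0.743, -0.205, 0.554], [-0.771, -0.614, -0.169, 0.281], [-0.001, 0.265, -0.964, 0.25], [0.0, 0.0, 0.0, 1.0]]
```

Run:
```python
from h import *
s=load("scene",4)
for z in (.22,.24,.26,.27): 
  for off in (.011,-.011): print(z,off,((proj(s,np.array([.533+.189*.026+off*.982,-.2745-.982*.026+off*.189,z]))-[120,150])*3).round(1))
print(((proj(s,[.533,-.2745,.2638])-[120,150])*3).round(1))
w=load("wrist",12)
a=cv2.resize(w["img"][215:415,220:420,::-1],(400,400),interpolation=cv2.INTER_CUBIC)
w=load("wrist",4)
b=cv2.resize(w["img"][215:415,220:420,::-1],(400,400),interpolation=cv2.INTER_CUBIC)
cv2.imwrite("pics/c15.png",cv2.convertScaleAbs(np.hstack([a,b]),alpha=2,beta=10))
im=s["img"][200:250,170:220,::-1]
cv2.imwrite("pics/c16.png",cv2.convertScaleAbs(cv2.resize(im,(500,500),interpolation=cv2.INTER_CUBIC),alpha=1.8,beta=10))
```

```text
0.22 0.011 [231.9 304.8]
0.22 -0.011 [210.4 291. ]
0.24 0.011 [227.4 282. ]
0.24 -0.011 [205.7 268.3]
0.26 0.011 [222.9 258.7]
0.26 -0.011 [200.9 245. ]
0.27 0.011 [220.5 246.8]
0.27 -0.011 [198.5 233.1]
[241.5 228.1]
```

View pics/c15.png

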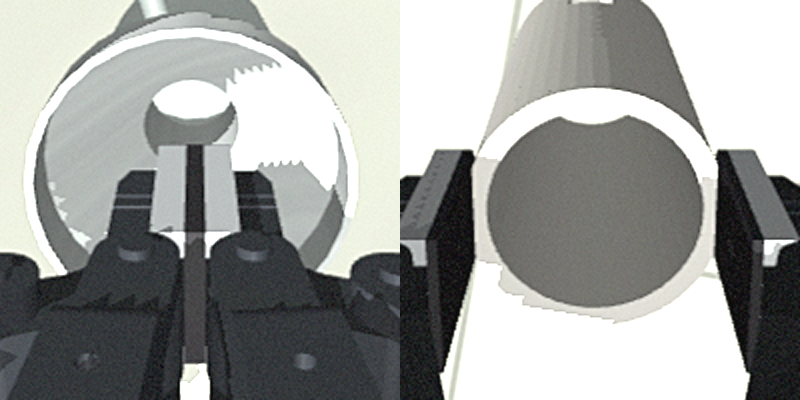

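View pics/c16.png

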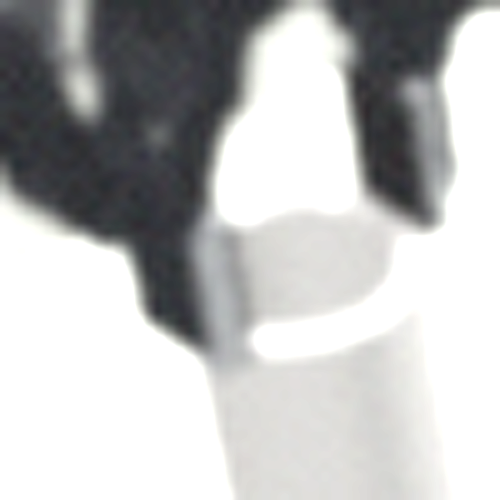

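Call:
jog_arm([
  [0,-1.0,0,0],
  [0,-2.0,0,0],
  [0,-1.5,0,0],
  [0,0,0,0],
  [0,0,0,0],
])

```text
clock: 21.45
tool_pos: [0.5017, 0.2385, 0.1185]
tool_rot: [-89.9, -0.0, -50.4]
force: [0.4, 0.6, -0.6]
gripper_width: -0.0003
```

Call:
jog_arm([
  [0,0,0,0],
  [0,0,0,0],
  [0,0,0,0],
  [0,0,0,0],
  [0,0,0,0],
  [0,0,0,0],
  [0,0,0,0],
  [0,0,0,0],
  [0,0,0,0],
  [0,0,0,0],
], hand=0)

```text
clock: 22.28
tool_pos: [0.5009, 0.2382, 0.1172]
tool_rot: [-90.0, 0.0, -50.4]
force: [0.0, 0.1, 0.2]
gripper_width: 0.0851
```

Run:
```python
from h import *
from workcell import r
c=save("wrist",13)
st=r.read_state(); print(st["tool_pos"],st["tool_rot"])
```

```text
[0.50091475 0.23822447 0.11719201] [-8.99995525e+01  4.18815194e-04 -5.04194654e+01]
```

View pics/wrist13.png

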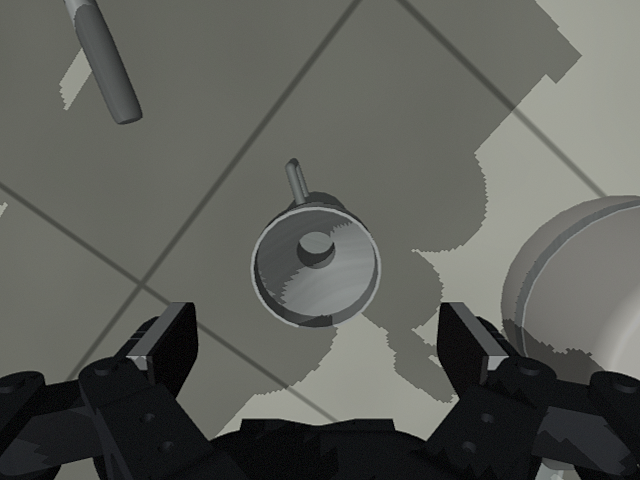

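Call:
jog_arm([
  [0,1,0,0],
  [0,2,0,0],
  [0,2,0,0],
  [0,1.7,0,0],
  [0,1,0,0],
  [0,0,0,0],
  [0,0,0,0],
  [0,0,0,0],
])

```text
clock: 23.0
tool_pos: [0.5015, 0.2385, 0.0408]
tool_rot: [-89.9, -0.0, -50.4]
force: [-0.6, -0.3, 0.2]
gripper_width: 0.0852
```

Run:
```python
from h import *
c=save("wrist",14)
s=save("scene",14)
cv2.imwrite("pics/c17.png",np.hstack([cv2.resize(s["img"][150:250,320:420,::-1],(400,400),interpolation=cv2.INTER_CUBIC),cv2.resize(c["img"][80:480,120:520,::-1],(400,400))]))
```

```text
(no output)
```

View pics/c17.png

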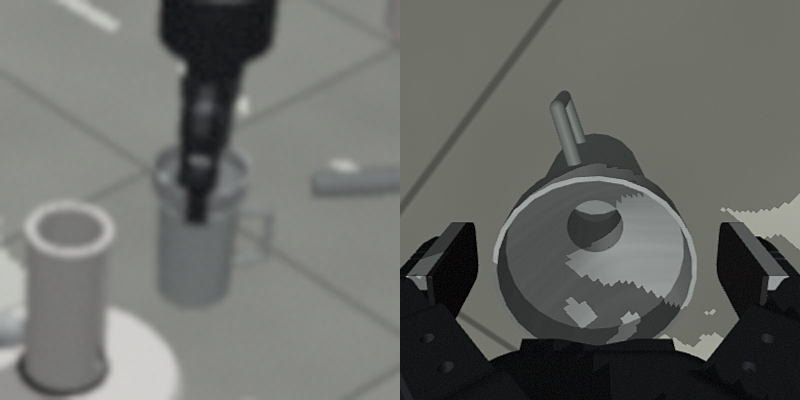

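Call:
jog_arm([
  [0,0,0,0],
  [0,0,0,0],
  [0,0,0,0],
  [0,0,0,0],
  [0,0,0,0],
  [0,0,0,0],
  [0,0,0,0],
  [0,0,0,0],
], hand=1)

```text
clock: 23.77
tool_pos: [0.5016, 0.2387, 0.0414]
tool_rot: [-89.9, -0.0, -50.4]
force: [-1.4, -0.4, 6.4]
gripper_width: 0.0638
```

Run:
```python
from h import *
from workcell import r
c=save("wrist",15)
s=save("scene",15)
print(r.read_state()["tool_pos"])
cv2.imwrite("pics/c18.png",np.hstack([cv2.resize(s["img"][150:250,320:420,::-1],(400,400),interpolation=cv2.INTER_CUBIC),cv2.resize(c["img"][80:480,120:520,::-1],(400,400))]))
```

```text
[0.50162349 0.23871497 0.04135998]
```

View pics/c18.png

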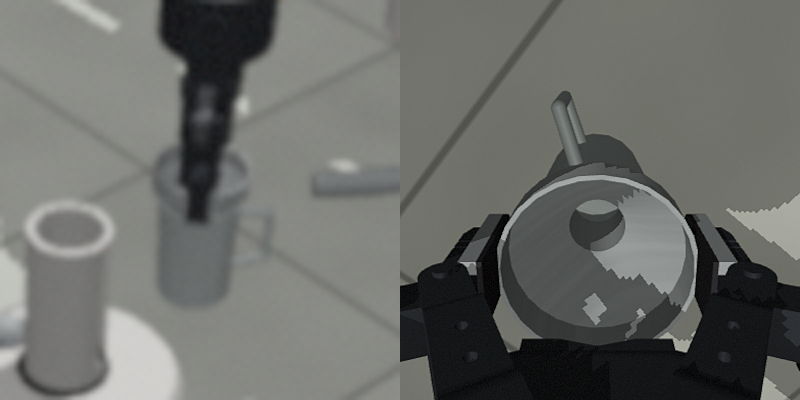

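Call:
jog_arm([
  [0,-0.4,0,0],
  [0,-0.8,0,0],
  [0,-1.2,0,0],
  [0,-1.5,0,0],
  [0,-1.5,0,0],
  [0,-1.5,0,0],
  [0,-1.0,0,0],
  [0,0,0,0],
  [0,0,0,0],
])

```text
clock: 24.62
tool_pos: [0.5013, 0.2384, 0.1199]
tool_rot: [-89.9, -0.0, -50.4]
force: [-0.7, 0.2, -0.2]
gripper_width: 0.064
```

Run:
```python
from h import *
from workcell import r
c=save("wrist",16)
s=save("scene",16)
print(r.read_state()["tool_pos"])
cv2.imwrite("pics/c19.png",np.hstack([cv2.resize(s["img"][130:250,310:430,::-1],(400,400),interpolation=cv2.INTER_CUBIC),cv2.resize(c["img"][80:480,120:520,::-1],(400,400))]))
```

```text
[0.50040909 0.23799888 0.1186194 ]
```

View pics/c19.png

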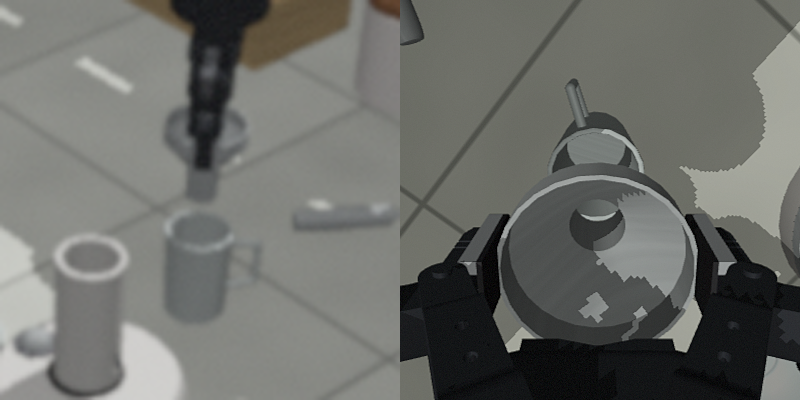

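Call:
jog_arm([
  [0,-1.0,0,0],
  [0,-2.0,0,0],
  [0,-2.5,0,0],
  [0,-2.5,0,0],
  [0,-2.5,0,0],
  [0,-1.5,0,0],
  [0,0,0,0],
  [0,0,0,0],
])

```text
clock: 25.38
tool_pos: [0.5011, 0.2383, 0.2395]
tool_rot: [-89.9, -0.0, -50.4]
force: [-0.0, 0.5, -1.7]
gripper_width: 0.064
```

Run:
```python
from h import *
from workcell import r
st=r.read_state(); R=rot(st["tool_rot"]); p=st["tool_pos"]
w=load("wrist",9); m=onz(w,317.5,317,.208); print("tube",m)
s=load("scene",16); 
w=load("wrist",16); f=onz(w,316.5,340,.103+.0788)
fo=rot([-90,0,-50.4]).T@(f-[.5009,.2382,.1193]); print("funnel in tool",fo)
print(p,R.T@(m-p))
```

```text
tube [0.60179476 0.02806869 0.208     ]
funnel in tool [ 0.00066259 -0.0625      0.00318371]
[0.50108753 0.23829897 0.23951348] [ 0.22619561  0.0315078  -0.05634378]
```

Call:
jog_arm([
  [1.0,0,-0.2,0],
  [2.4,0,-0.6,0],
  [2.4,0,-0.6,0],
  [2.4,0,-0.6,0],
  [2.4,0,-0.6,0],
  [2.4,0,-0.6,0],
  [2.4,0,-0.6,0],
  [2.4,0,-0.6,0],
  [2.4,0,-0.6,0],
  [1.6,0,-0.5,0],
  [0.8,0,-0.5,0],
  [0,0,0,0],
  [0,0,0,0],
  [0,0,0,0],
])

```text
clock: 26.55
tool_pos: [0.598, 0.0264, 0.2386]
tool_rot: [-90.0, 0.1, -50.4]
force: [-0.1, -1.1, -1.3]
gripper_width: 0.064
```

Run:
```python
from h import *
from workcell import r
c=save("wrist",17)
s=save("scene",17)
st=r.read_state(); R=rot(st["tool_rot"]); p=st["tool_pos"]
print(p,R.T@(np.array([.6018,.0281,.208])-p))
cv2.imwrite("pics/c20.png",np.hstack([cv2.resize(s["img"][150:250,285:385,::-1],(400,400),interpolation=cv2.INTER_CUBIC),cv2.resize(c["img"][80:480,120:520,::-1],(400,400))]))
```

```text
[0.59825117 0.02675377 0.23905409] [0.00124053 0.03105308 0.00359589]
```

View pics/c20.png

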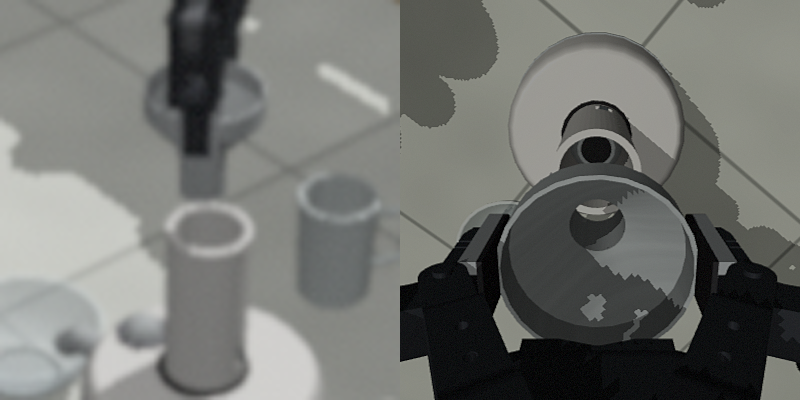

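Call:
jog_arm([
  [0.1,0.5,0.2,0],
  [0,0.8,0.2,0],
  [0,1.0,0,0],
  [0,1.0,0,0],
  [0,1.0,0,0],
  [0,0.8,0,0],
  [0,0,0,0],
  [0,0,0,0],
])

```text
clock: 27.32
tool_pos: [0.602, 0.0275, 0.1874]
tool_rot: [-90.1, 0.0, -50.4]
force: [0.4, -0.0, -1.4]
gripper_width: 0.0635
```

Run:
```python
from h import *
from workcell import r
s=save("scene",18)
st=r.read_state(); R=rot(st["tool_rot"]); p=st["tool_pos"]
print(p,st["force"],R.T@(np.array([.6018,.0281,.208])-p))
cv2.imwrite("pics/c21.png",cv2.resize(s["img"][160:240,295:375,::-1],(600,600),interpolation=cv2.INTER_CUBIC))
```

```text
[0.6024377  0.0275365  0.18810214] [ 0.99635126  0.36310129 -0.94970562] [-0.00084298 -0.01989774 -0.00013653]
```

View pics/c21.png

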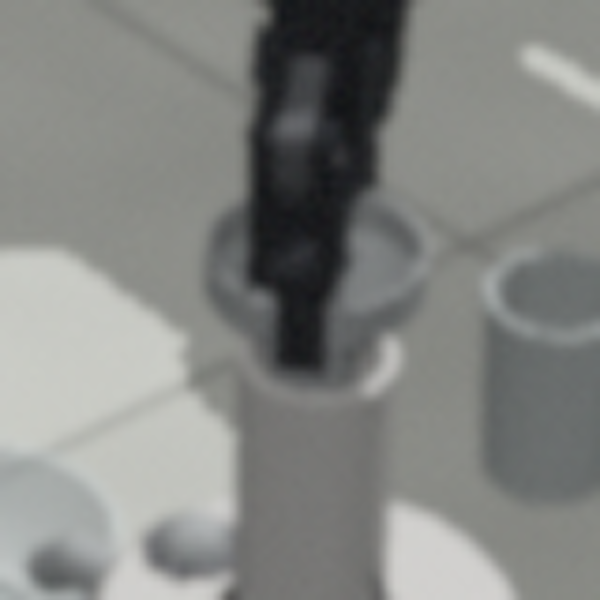

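Call:
jog_arm([
  [0,0.4,0,0],
  [0,0.3,0,0],
  [0,0.3,0,0],
  [0,0.1,0,0],
  [0,0,0,0],
  [0,0,0,0],
  [0,0,0,0],
])

```text
clock: 27.95
tool_pos: [0.6025, 0.0276, 0.1773]
tool_rot: [-90.0, -0.0, -50.4]
force: [-0.4, -1.2, -1.2]
gripper_width: 0.0641
```

Call:
jog_arm([
  [0,0.1,0,0],
  [0,0.1,0,0],
  [0,0,0,0],
  [0,0,0,0],
])

```text
clock: 28.28
tool_pos: [0.6025, 0.0278, 0.1754]
tool_rot: [-90.0, -0.0, -50.4]
force: [-1.3, 1.7, 1.3]
gripper_width: 0.0637
```

Contact is starting; lower gently.

Call:
jog_arm([
  [0,0.1,0,0],
  [0,0,0,0],
  [0,0,0,0],
  [0,0,0,0],
])

```text
clock: 28.62
tool_pos: [0.6025, 0.0276, 0.1743]
tool_rot: [-90.0, -0.0, -50.4]
force: [-0.4, 1.9, 2.8]
gripper_width: 0.0637
```

Call:
jog_arm([
  [0,0,0,0],
  [0,0,0,0],
  [0,0,0,0],
  [0,0,0,0],
  [0,0,0,0],
  [0,0,0,0],
  [0,0,0,0],
  [0,0,0,0],
], hand=0)

```text
clock: 29.28
tool_pos: [0.6024, 0.0276, 0.1742]
tool_rot: [-90.0, 0.0, -50.4]
force: [0.8, -0.3, -0.6]
gripper_width: 0.0854
```

Run:
```python
from h import *
c=save("wrist",19)
s=save("scene",19)
cv2.imwrite("pics/c22.png",np.hstack([cv2.resize(s["img"][160:260,285:385,::-1],(400,400),interpolation=cv2.INTER_CUBIC),cv2.resize(c["img"][80:480,120:520,::-1],(400,400))]))
```

```text
(no output)
```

View pics/c22.png

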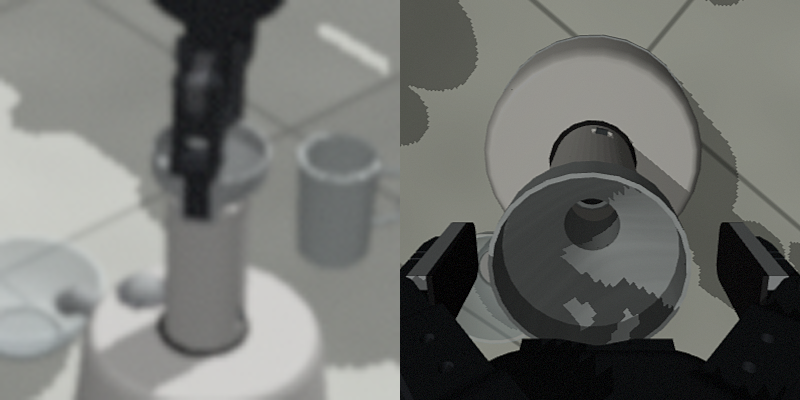

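Released and seated. Retreat upward, then inspect.

Call:
jog_arm([
  [0,-0.4,0,0],
  [0,-1.0,0,0],
  [0,-2.0,0,0],
  [0,-2.5,0,0],
  [0,-2.5,0,0],
  [0,-2.5,0,0],
  [0,-1.0,0,0],
  [0,0,1.5,0],
  [0,0,3,0],
  [0,0,3,0],
  [0,0,1.5,0],
  [0,0,0,0],
  [0,0,0,0],
  [0,0,0,0],
])

```text
clock: 30.55
tool_pos: [0.671, 0.0845, 0.2928]
tool_rot: [-90.1, 0.0, -50.4]
force: [0.0, -0.7, -0.1]
gripper_width: 0.0855
```

Run:
```python
from h import *
c=save("wrist",20)
s=save("scene",20); t=save("top",20)
cv2.imwrite("pics/c23.png",np.hstack([cv2.resize(s["img"][170:270,285:385,::-1],(400,400),interpolation=cv2.INTER_CUBIC),cv2.resize(c["img"][80:480,120:520,::-1],(400,400))]))
w=c; d=w["range_z"]
```

```text
(no output)
```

View pics/c23.png

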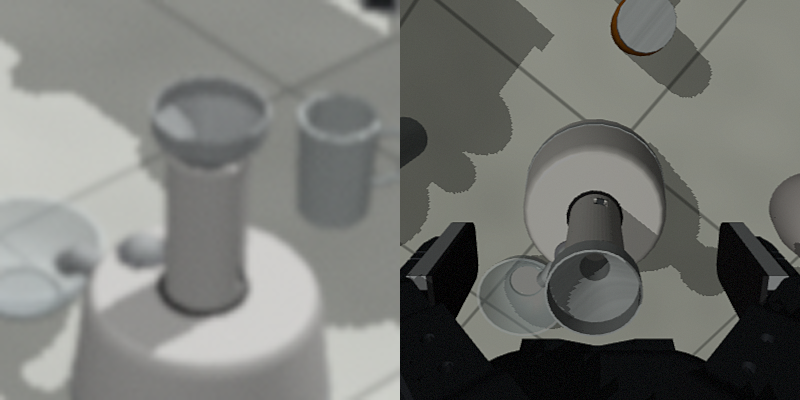

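View pics/top20.png

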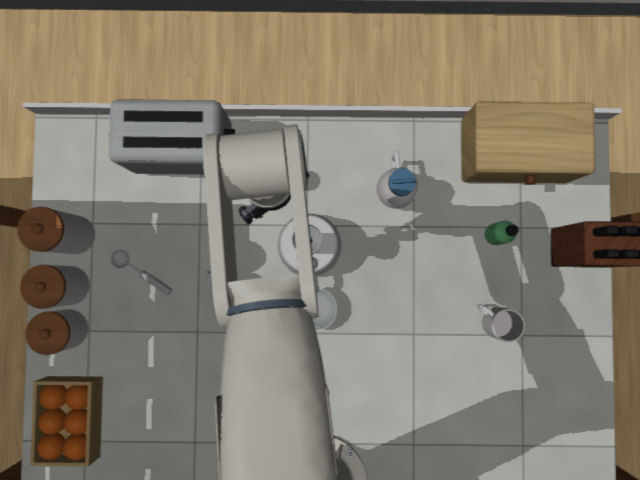

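Run:
```python
from h import *
c=load("wrist",20); s=load("scene",20)
R=[ray(c,120+594.5-400,80+290.5),ray(s,285+210.5/4,170+117/4)]
print("rim tri",tri(R)); print(onz(c,120+594.5-400,80+290.5,.236),onz(s,285+210.5/4,170+117/4,.236))
z=c["range_z"]
for u,v in[(268,368),(361,368),(314,331),(314,410)]:
    o,d=ray(c,u,v); print(max((o+d*z[v+j,u+i]).round(3).tolist()[2] for i in(-2,-1,0,1,2) for j in(-2,-1,0,1,2) if z[v+j,u+i]>0))
a=cv2.resize(c["img"][260:310,280:350,::-1],(700,500),interpolation=cv2.INTER_CUBIC)
cv2.imwrite("pics/c24.png",a)
```

```text
rim tri [0.6009348  0.0276567  0.22933286]
[0.60346593 0.02998145 0.236     ] [0.60892996 0.02124886 0.236     ]
0.236
0.237
0.236
0.234
```

View pics/c24.png

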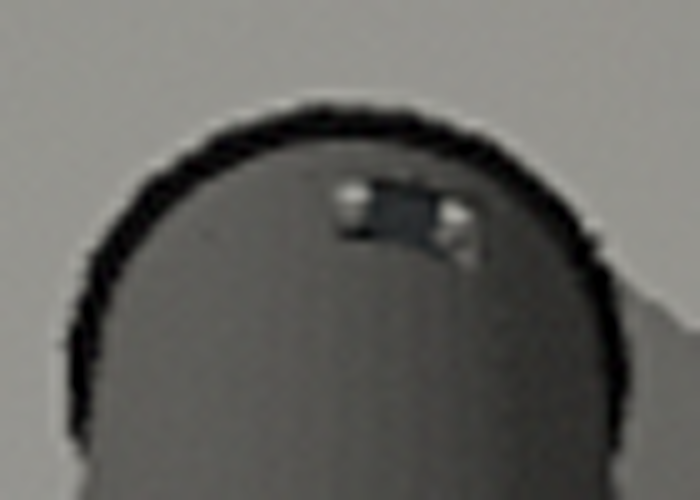

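Run:
```python
from workcell import r
print(r.hand_in())
```

```text
the job is handed in; nothing more can be done
None
```

The feed tube is locked on the juicer's neck and the funnel stands in its top. I handed the job in shortly after 30.6 s on the robot's clock, with no verdict reported.

**Tube:** I saw the button at about 27° in world yaw. I lowered the tube with its hole roughly 32° away from it and pressed about 4 to 5 mm into the seal (force reading about 8 N). I then turned the tube until the button showed centred in the hole. A short upward pull was resisted at about the locked height (force reading -8.4 N), so the button had popped out.

**Funnel:** My first grip on it closed on nothing. In the pictures the real fingertips sit about 35 to 45 mm behind the reported TCP. I went lower, gripped the rim band, and lowered the funnel until it touched the tube's mouth before releasing it.

**Last checks:**
- The button was still centred in the hole, and the gripper was clear of everything.
- The funnel rim was level: 234 to 237 mm all round by the depth picture, against 236 mm expected.
- No other thing appeared to have moved. The arm hid the jar and the measuring cup in the last top view, but the jar showed in the last wrist view and the cup in the last scene view.
- **Disagreement:** my hand-picked rim centres did not agree between views. Matching the wrist and scene views put the rim at z = 229 mm. On the 236 mm plane, the scene view's centre was about 10 mm from the wrist view's. I took this as pixel-picking error, because the depth readings were consistent.

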